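# Set a stirrer by counting clicks from the stop

## Robot

A 6-joint arm with a two-finger parallel gripper is mounted at the origin on the work surface; the furniture and walls round the work are solid. World frame = base frame: x ahead of the robot, y to its left, z up, the work surface at z = 0. Lengths are in mm, angles in rad, forces in N, time in s.
With the tool pointing down it reaches from about 350 to 975 mm from the base axis. Payload 7.1 kg.
Tool frame: the origin (TCP) lies between the finger pads; the fingertips stand 19 mm ahead of it and the grasp point (between the pads) is the TCP (ctrl.finger_overhang is the distance from the TCP to the fingertips, in mm); z points along the fingers, y is the line along which they close (so a half turn about z gives the same grasp; the last joint's range is limited). The gripper opens to 88 mm and grips with 3 to 60 N. Pads are 20 mm wide; open, the fingers measure 115 mm over their backs; the gripper's body (75 mm by 178 mm) begins 61 mm behind the grasp point.
Start: joints at [-1.354, 0.423, 1.63, -0, 1.089, -0.019], TCP at [146.032, -607.683, 203.575] pointing down, gripper open.
Joint ranges: [-3, 3], [-0.9, 2.11], [0.09, 2.58], [-1.31, 4.45], [0.11, 2.69], [-2.54, 2.54]. Speed limits (rad/s): [2.39, 2.39, 3.01, 3.14, 3.14, 3.14].

## Interface

Orientations are given as a rotation vector (axis times angle).
In Python, from workcell import ctrl gives the robot as it stands. The module is installed in compiled form; this text tells all that it offers.
- The arm moves only by the tool arm_command, never from a script. Its argument "rows" is one flat list of numbers, 7 for each row, row after row: the turn, a rotation vector about the tool's x, y, z scaled (see below), then the shift along the tool's x, y, z scaled (see below), then the opening, from -1 (shut) to 1 (fully open). A call has 1 to 5 rows; each row is the pose to reach, as a shift and turn from the pose commanded when the call began, along the tool's axes at that moment, turning the shorter way round; what a row does not reach only later rows make up. The controller multiplies each number of a shift by 80 mm and each number of a turn by 180 degrees. A row lasts 1/10 s, in which the tool goes at most 50 mm and 8.59 degrees, less where a joint would pass 70% of its speed; a pose out of reach is approached as far as the arm can. A call with a number of a shift or a turn outside -1 to 1 is refused whole. A call with a gripper value outside its range is refused whole. The fingers move at their own pace and stop on an object; the grip force is fixed at half the most. Time passes only in rows, so rows that repeat a pose let the fingers close. It gives the time, the measured TCP pose, the force, the opening and the grip force at its end, in the units of the state.
- ctrl.get_obs(): the state, without advancing time (a new reading comes with each control period).
- ctrl.get_image(name): name is "side" or "top"; returns (picture, depth): 420x560x3 uint8, red, green, blue; 420x560 float32, mm along the optical axis (not along the pixel's ray), 0 where there is no reading.
- ctrl.camera_params(name): a dict with "camera_matrix" (3x3 intrinsics, pixels), "world_to_cam" (4x4, takes a point from world to camera coordinates). Camera axes: x right, y down, z forward; pixel columns grow to the right and rows downward; lengths in mm; the calibration is good to about 2 mm. A picture is of the moment at which its call begins. camera_params takes no time and is no camera call.
- ctrl.close_job(): hands the job in; it is judged then, once.
The state is a dict: "t": time; "qpos": joint angles; "qvel": joint speeds; "joint_torque": joint torques, N m; "ee_pos": TCP position; "orientation": TCP orientation; "ft_force": force on the tool from outside, world axes, zero at the start; "moment": the same for the moment, N m; "width": finger opening in mm; "grasp_force": force on a finger pad.
Only numpy, scipy, OpenCV 4.12 (cv2) and the standard library are available. Lean on these libraries where they do the work, as an engineer would, in place of code of your own. Each camera call takes 0.05 s, during which the arm holds its last target. There are 200 camera calls.

## Task

First stand the amber bottle upright, gently, inside the printed circle on the stirrer's round white plate and let go of it. The speed selector has no marks, so next turn it anticlockwise all the way to its end stop and from there clockwise to the fourth click. Only then press the white key fully and let it come back up, then the green key in the same way, leaving the bottle on the plate, the selector at the fourth click, and the flask, dropper bottle and timer undisturbed.

Things in the scene. Friction and masses are not known exactly. Their poses are not given: they have to be found in the camera images.
- stir_unit: Magnetic stirrer fixed to the worktop: a white housing 280 mm (x) by 160 mm (y), its flat top 60 mm above the worktop. Origin at the centre of the underside; its x axis points from the control end (nearest the robot) to the plate end, z up. It stands at a different place and yaw each time. Round plate at the far end, black control panel at the near end with the grey selector on the left (+y) and two keys on the right (-y).
- plate_center (a point): Centre of the round white plate's top surface (plate 112 mm across, surface 68 mm above the worktop, grey printed circle 88 mm across round this centre). In the stirrer's frame at x +78 mm, y 0.
- amber_bottle: Loose amber reagent bottle with a paper label and a white screw cap, shut, 0.1 to 0.2 kg. Body 60 mm across up to about 98 mm, cap 36 mm across from 100 to 118 mm height; it can be lifted by the cap. Origin at the centre of its underside, z up along the bottle. It starts standing on the worktop to the left or to the right of the stirrer; the pink flask stands on the other side.
- selector (a joint): Turn of the selector in rad, about the vertical, growing clockwise seen from above: 0 at the anticlockwise end stop (solid), then a detent every 0.349 rad (20 degrees), nine of them, up to 3.14 at the other stop. The fourth click is at 1.396. It pulls itself into the nearest detent when let go; about 0.07 N m gets it over a click. It starts in one of the first four clicks.
- selector_grip (a point): Point on the selector's axis, 94 mm above the worktop, in the middle of its grip bar; turns with the selector. The bar is 44 mm long along this point's x axis, 14 mm thick along its y axis, flat sided, its top 106 mm above the worktop; below it is a round skirt 38 mm across whose top is 74 mm above the worktop, and a fixed collar 48 mm across, top 65 mm. In the stirrer's frame the axis is at x -89 mm, y +34 mm. The bar looks the same either way round and bears no mark.
- white_key (a joint): Travel of the white key: 0 up, 0.005 m fully down; springs back by itself; about 5 N fully down.
- white_key_top (a point): Centre of the top of the round white key (22 mm across, top about 81 mm above the worktop when up, presses straight down; in a black ring 38 mm across). Stirrer frame: x -64 mm, y -46 mm.
- green_key (a joint): Travel of the green key: 0 up, 0.005 m fully down; springs back by itself; about 5 N fully down.
- green_key_top (a point): Centre of the top of the round green key, same size and height as the white one, 49 mm nearer the control end. Stirrer frame: x -113 mm, y -46 mm.
- flask: Bystander: conical glass flask with pink contents, 64 mm across the foot, 103 mm tall, loose. Origin at the centre of its underside.
- dropper_bottle: Bystander: small white dropper bottle with a red top, 33 mm across, 88 mm tall, loose, to the left of the plate. Origin at the centre of its underside.
- timer: Bystander: white countdown timer, 62 mm square, 19 mm high, loose, lying to the right of the plate. Origin at the centre of its underside.
Not all that is in view belongs to the job. Leave any blue or purple look-alike of the amber_bottle alone.

How it is judged (in metres and radians):
On the way, in this order (a step that is already met when the one before it is completed fails the run):
1. the amber bottle stands upright inside the circle on the plate, let go (horizontal distance between amber_bottle and plate_center below 0.014 m and z of amber_bottle in the frame of plate_center between -0.004 and 0.004 m and angle between amber_bottle's own z axis and vertical below 0.1 rad and contact force between the fingers and amber_bottle below 0.05 N), for 0.2 s.
2. the selector is at its anticlockwise end stop (value of joint selector below 0.06 rad), for 0.1 s.
3. the selector is at the fourth click (value of joint selector between 1.276 and 1.516 rad), for 0.2 s.
4. the white key is fully down, the green key up (value of joint white_key above 0.004 m and value of joint green_key below 0.001 m), for 0.05 s.
5. both keys are up (value of joint each of white_key, green_key below 0.001 m), for 0.05 s.
6. the green key is fully down, the white key up (value of joint green_key above 0.004 m and value of joint white_key below 0.001 m), for 0.05 s.
At the end, for the whole second after the job is handed in: The amber bottle stands free and still, upright, its centre within 14 mm of the plate's centre; the selector rests at the fourth click from the anticlockwise stop (within 0.12 rad); both keys are up again (all of step 1 and all of step 3 and all of step 5 and linear speed of amber_bottle below 0.02 m/s and velocity of joint selector between -0.1 and 0.1 rad/s); the robot touches nothing.
It fails at once if a key is pressed while the selector is not at the fourth click (value of joint any of white_key, green_key above 0.0025 m and not (value of joint selector between 1.246 and 1.546 rad)).
It fails at once if the amber bottle is tipped over (angle between amber_bottle's own z axis and vertical above 0.6 rad).
It fails at once if the amber bottle is banged down on the stirrer (contact force between amber_bottle and stir_unit above 35 N).
It fails at once if a bystander is moved by more than 30 mm or tipped (distance of any of flask, dropper_bottle, timer from where it was at the start of the episode above 0.03 m or angle between any of flask, dropper_bottle, timer's own z axis and vertical above 0.4 rad).
It also fails if it takes over 61 s, if anything falls off the work surface, if the arm or the gripper's body presses on something with over 40 N, if the wrist force passes 120 N, or if a joint passes its speed limit or range.

## Working session

There is one attempt and no reset: what is moved stays moved. The work goes in short steps, Python scripts to look and compute and a tool call to move; the robot and the scene stay as the last step left them, time stands still between calls to the robot, and variables do not carry over. Pictures are saved under pics/ and viewed, at most 10 in all, crops included, and the job is handed in when it is done.

Besides the shell and the picture viewer there is one more tool, called after ">>>" in YAML: its name, and indented under it one key for each argument. arm_command: Moves the arm, as the interface text tells. Shifts and turns lie within -1 to 1; 1 stands for 80 mm of shift or 180 degrees of turn. Its arguments: {"type":"object","properties":{"rows":{"type":"array","items":{"type":"number"}}},"required":["rows"]}

```bash
mkdir -p pics; ls
python3 - <<'E'
from workcell import ctrl
import cv2,numpy as np
o=ctrl.get_obs();print(o)
for n in("top","side"):
    p,d=ctrl.get_image(n);cv2.imwrite(f"pics/{n}0.png",p[:,:,::-1]);np.savez(f"{n}0.npz",p=p,d=d)
    print(n,ctrl.camera_params(n))
E
```

```text
pics
{'t': 0.0, 'qpos': array([-1.35397538e+00,  4.23851327e-01,  1.63070445e+00, -2.38467436e-05,
        1.08857853e+00, -1.90104270e-02]), 'qvel': array([ 5.10409209e-04, -7.72393158e-05,  3.00658311e-04, -7.73372907e-04,
        2.57275222e-04,  1.15690736e-03]), 'joint_torque': array([-1.93435269e-03, -5.44631052e+01, -2.73661691e+01,  6.42411411e-02,
        2.28342321e-02, -1.13913802e-04]), 'ee_pos': array([ 145.91663927, -607.1189633 ,  202.78949129]), 'orientation': array([-3.11825397e+00, -3.69422243e-01,  2.71999323e-04]), 'ft_force': array([ 0.43385561, -1.13097808, -0.2875504 ]), 'moment': array([-0.01579491,  0.02727716, -0.05629805]), 'grasp_force': 0.0, 'width': 87.69683417009557}
top {'camera_matrix': array([[456.07114228,   0.        , 272.16403149],
       [  0.        , 456.07114228, 207.09900422],
       [  0.        ,   0.        ,   1.        ]]), 'world_to_cam': array([[-5.43222451e-03, -9.99984237e-01, -1.42009389e-03,
         1.03100573e+02],
       [-9.78954612e-01,  5.60769026e-03, -2.04001032e-01,
         5.82731130e+02],
       [ 2.04005780e-01,  2.82028053e-04, -9.78969643e-01,
         1.13704966e+03],
       [ 0.00000000e+00,  0.00000000e+00,  0.00000000e+00,
         1.00000000e+00]])}
side {'camera_matrix': array([[472.06744255,   0.        , 285.393517  ],
       [  0.        , 472.06744255, 214.20429579],
       [  0.        ,   0.        ,   1.        ]]), 'world_to_cam': array([[-7.48274127e-02,  9.97141089e-01, -1.05122504e-02,
        -3.53000789e+01],
       [ 8.19546810e-01,  5.54878628e-02, -5.70319316e-01,
        -4.22157378e+02],
       [-5.68105522e-01, -5.12908001e-02, -8.21355812e-01,
         1.50814267e+03],
       [ 0.00000000e+00,  0.00000000e+00,  0.00000000e+00,
         1.00000000e+00]])}
```

View pics/top0.png

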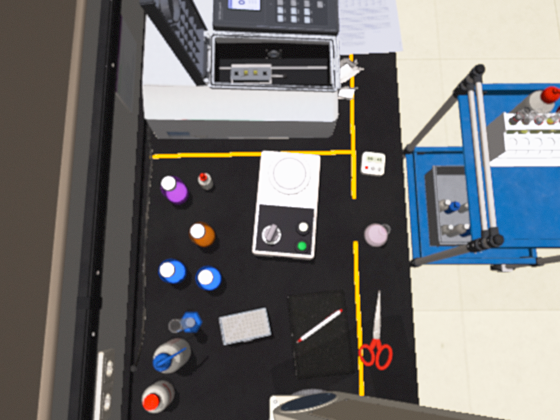

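View pics/side0.png

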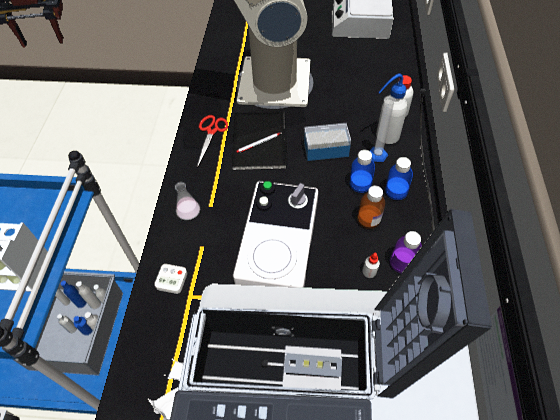

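The top view shows the stirrer at about (287,205). Amber-like bottles are amber (203,234), purple (174,189), and blue (172,272) and (208,278). The one at (203,234) fits: it is the only one with an orange-brown body. I'll confirm it in a crop and measure.

```bash
cat > h.py <<'E'
import cv2,numpy as np
from workcell import ctrl
def ray(n,uv,z):
    c=ctrl.camera_params(n);T=np.array(c["world_to_cam"]);R,t=T[:3,:3],T[:3,3]
    d=R.T@np.linalg.solve(c["camera_matrix"],[uv[0],uv[1],1.]);o=-R.T@t
    return o+d*(z-o[2])/d[2]
def proj(n,P):
    c=ctrl.camera_params(n);T=np.array(c["world_to_cam"]);q=c["camera_matrix"]@(T[:3,:3]@np.array(P,float)+T[:3,3]);return q[:2]/q[2]
def blobs(img,lo,hi,box,amin=15):
    m=cv2.inRange(cv2.cvtColor(img,cv2.COLOR_RGB2HSV),np.array(lo),np.array(hi));k=np.zeros_like(m);x0,y0,x1,y1=box
    k[y0:y1,x0:x1]=m[y0:y1,x0:x1]
    n,l,s,c=cv2.connectedComponentsWithStats(k);return [(s[i,4],c[i].round(1),s[i,:4]) for i in range(1,n) if s[i,4]>=amin],k
E
python3 - <<'E'
from h import *
t=np.load("top0.npz")["p"];s=np.load("side0.npz")["p"]
for n,im,bx,bb in(("top",t,(250,145,325,265),(150,170,225,300)),("side",s,(225,175,325,295),(340,140,430,280))):
    w,_=blobs(im,(0,0,150),(179,70,255),bx);print(n,"white")
    for a in w:print(a,ray(n,a[1],60).round(1))
    w,_=blobs(im,(45,100,60),(85,255,255),bx)
    for a in w:print("green",a,ray(n,a[1],81).round(1))
    w,_=blobs(im,(0,0,170),(179,60,255),bb)
    for a in w:print("cap",a,ray(n,a[1],118).round(1))
    w,_=blobs(im,(5,150,60),(20,255,255),bb)
    for a in w:print("amber",a,ray(n,a[1],50).round(1))
a=cv2.resize(t[145:265,150:330],(540,360),interpolation=3);b=cv2.resize(s[165:295,225:425],(540,351),interpolation=3)
cv2.imwrite("pics/c1.png",cv2.resize(np.vstack([a,b]),(456,600))[:,:,::-1])
E
```

```text
top white
(np.int32(3795), array([287.6, 188. ]), array([252, 151,  68, 108], dtype=int32)) [634.8  58.7  60. ]
(np.int32(67), array([302.8, 226.4]), array([299, 222,   9,  10], dtype=int32)) [531.6  20.4  60. ]
(np.int32(162), array([267.8, 232.5]), array([262, 225,  14,  18], dtype=int32)) [516.1 111.5  60. ]
(np.int32(64), array([276.6, 237.2]), array([270, 229,  11,  15], dtype=int32)) [503.6  88.8  60. ]
green (np.int32(76), array([301.6, 245.6]), array([297, 241,  10,  10], dtype=int32)) [478.9  25.8  81. ]
cap (np.int32(41), array([205. , 180.3]), array([199, 174,  12,  11], dtype=int32)) [641.4 269.2 118. ]
cap (np.int32(154), array([167.8, 182.5]), array([161, 176,  14,  14], dtype=int32)) [636.2 363.  118. ]
cap (np.int32(170), array([197.1, 230.5]), array([190, 224,  15,  15], dtype=int32)) [513.3 285.5 118. ]
cap (np.int32(173), array([166.5, 269.3]), array([160, 262,  14,  15], dtype=int32)) [418.5 357.1 118. ]
cap (np.int32(172), array([205. , 276.7]), array([198, 270,  15,  14], dtype=int32)) [400.2 263.2 118. ]
amber (np.int32(290), array([205.1, 236.5]), array([189, 
[... 504 characters left out ...]
51.4]), array([375, 148,   7,   7], dtype=int32)) [386.1 296.9 118. ]
cap (np.int32(123), array([364.7, 155. ]), array([358, 150,  14,  12], dtype=int32)) [400.3 263.9 118. ]
cap (np.int32(127), array([403.6, 162.4]), array([397, 157,  14,  13], dtype=int32)) [418.3 358.1 118. ]
cap (np.int32(136), array([375.4, 191.4]), array([369, 186,  14,  13], dtype=int32)) [512.7 286.5 118. ]
cap (np.int32(168), array([412.8, 237.7]), array([406, 231,  15,  14], dtype=int32)) [635.3 363.6 118. ]
cap (np.int32(74), array([371.9, 264.8]), array([366, 259,  14,  10], dtype=int32)) [708.8 272.6 118. ]
amber (np.int32(511), array([369.3, 210.3]), array([358, 194,  27,  33], dtype=int32)) [519.2 281.3  50. ]
```

View pics/c1.png

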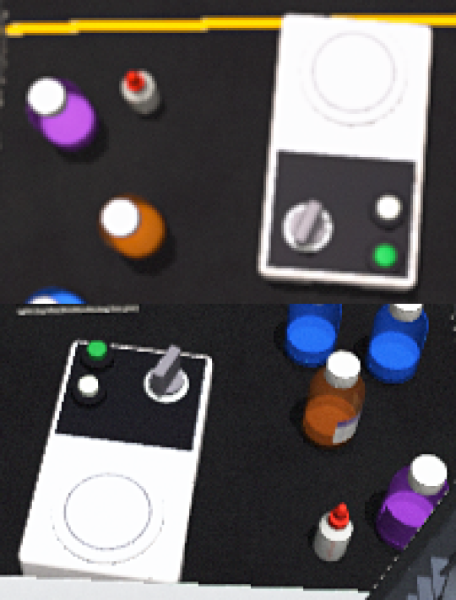

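The crop confirms it: the amber bottle is at (203,234) top and (372,205) side, alone between the purple and blue ones, with its cap at (513,286). Next is the stirrer pose, from the keys and the housing top, and the bar's direction.

```bash
cat >> h.py <<'E'
def rigid(A,B):
    A,B=np.array(A),np.array(B);a,b=A-A.mean(0),B-B.mean(0)
    th=np.arctan2((a[:,0]*b[:,1]-a[:,1]*b[:,0]).sum(),(a*b).sum());R=np.array([[np.cos(th),-np.sin(th)],[np.sin(th),np.cos(th)]])
    t=B.mean(0)-R@A.mean(0);return th,t,np.linalg.norm(A@R.T+t-B,axis=1)
E
python3 - <<'E'
from h import *
t=np.load("top0.npz")["p"];s=np.load("side0.npz")["p"]
W=[];
for n,im,bx,wk in(("top",t,(250,145,325,265),(302.8,226.4)),("side",s,(225,175,325,295),(263.5,200.2))):
    g=blobs(im,(45,100,60),(85,255,255),bx)[0][0][1]
    w,g=ray(n,wk,81)[:2],ray(n,g,81)[:2]
    # printed circle / plate edges
    gray=cv2.cvtColor(im,cv2.COLOR_RGB2GRAY);x0,y0,x1,y1=bx
    b=cv2.morphologyEx(gray,cv2.MORPH_BLACKHAT,np.ones((7,7),np.uint8));k=np.zeros_like(b);
    k[y0:y1,x0:x1]=(b>8)[y0:y1,x0:x1]
    # rectified panel at z=68, 2 px/mm? only candidate contours
    cs,_=cv2.findContours(k,cv2.RETR_LIST,cv2.CHAIN_APPROX_NONE)
    for c in cs:
        if len(c)>60:
            e=cv2.fitEllipse(c);P=np.array([ray(n,p[0],68)[:2] for p in c]);(cx,cy),r=cv2.minEnclosingCircle(P.astype(np.float32));print(n,len(c),np.round(e[0],1),ray(n,e[0],68).round(1),"circ",round(cx,1),round(cy,1),round(r,1))
    # housing outline on z=60
    bright=cv2.inRange(gray,140,255);kk=np.zeros_like(bright);kk[y0:y1,x0:x1]=bright[y0:y1,x0:x1]
    print(n,"w",w.round(1),"g",g.round(1),"dist",np.linalg.norm(w-g).round(1),"yaw",np.degrees(np.arctan2(*(w-g)[::-1])).round(2))
    cc=max(cv2.findContours(kk,cv2.RETR_EXTERNAL,cv2.CHAIN_APPROX_NONE)[0],key=cv2.contourArea)
    P=np.array([ray(n,p[0],60)[:2] for p in cc]);r=cv2.minAreaRect(P.astype(np.float32));print("rect",r)
E
```

```text
top 71 [303.2 247.9] [474.6  20.9  68. ] circ 477.3 24.0 29.0
top 71 [271.7 234.5] [509.5 101.5  68. ] circ 510.0 103.8 22.0
top 194 [319.5 267.1] [425.6 -19.4  68. ] circ 495.9 62.4 90.7
top 77 [304. 228.] [526.2  17.9  68. ] circ 523.8 16.7 24.9
top 82 [320.1 183.2] [645.2 -26.8  68. ] circ 645.0 -26.6 55.9
top 87 [289.1 172.9] [673.8  54.5  68. ] circ 674.3 54.6 43.0
top 92 [289.1 173.2] [673.2  54.5  68. ] circ 673.2 54.6 45.0
top w [528.1  21.8] g [478.9  25.8] dist 49.4 yaw -4.62
rect ((593.606201171875, 59.88639450073242), (199.33740234375, 287.7704772949219), 89.66108703613281)
side 150 [243.1 282. ] [ 7.43e+02 -7.00e-01  6.80e+01] circ 747.5 38.8 78.6
side 100 [271.8 253.5] [667.4  55.2  68. ] circ 695.5 58.4 51.4
side 118 [301.3 289.5] [752. 127.  68.] circ 702.6 149.1 48.3
side 96 [271.6 255.8] [673.3  55.4  68. ] circ 672.6 55.1 42.8
side 104 [271.7 255.9] [673.6  55.7  68. ] circ 672.8 55.8 44.7
side 192 [303.3 198.2] [506.5 118.1  68. ] circ 504.0 125.1 49.9
side 280 [265.3 196.9] [508.9  24.7  68. ] circ 514.7 19.2 75.3
side w [528.7  22.9] g [481.3  27. ] dist 47.6 yaw -4.97
rect ((606.72998046875, 57.92414093017578), (313.2433166503906, 216.83493041992188), 4.008336544036865)
```

Run:
```python
from h import *
th,t,res=rigid([(78,0),(-64,-46),(-113,-46)],[(673.4,55),(528.4,22.3),(480.1,26.4)])
R=np.array([[np.cos(th),-np.sin(th)],[np.sin(th),np.cos(th)]])
print("yaw",np.degrees(th),t,res)
for n,p in(("plate",(78,0)),("sel",(-89,34)),("wk",(-64,-46)),("gk",(-113,-46))):print(n,(R@p+t).round(1))
S=R@(-89,34)+t
# bar: depth points with z>95 around the selector
for n in("top","side"):
    d=np.load(n+"0.npz");c=ctrl.camera_params(n);T=np.array(c["world_to_cam"]);K=c["camera_matrix"];D=d["d"]
    v,u=np.mgrid[:420,:560];X=np.stack([(u-K[0,2])/K[0,0]*D,(v-K[1,2])/K[1,1]*D,D],-1).reshape(-1,3)
    P=((X-T[:3,3])@T[:3,:3])[D.ravel()>0]
    q=P[(P[:,2]>97)&(P[:,2]<112)&(np.hypot(*(P[:,:2]-S).T)<35)]
    (cx,cy),wh,a=cv2.minAreaRect(q[:,:2].astype(np.float32));
    V=np.linalg.eigh(np.cov(q[:,:2].T))[1][:,1]
    print(n,len(q),cx,cy,wh,"dir",np.degrees(np.arctan2(V[1],V[0])),q[:,2].max())
    for nm,xy,zr in(("drop",(625,262),(30,100)),("flask",(500,-130),(30,115)),("timer",(690,-140),(10,30)),("cap",(513,286),(105,130))):
        m=P[(P[:,2]>zr[0])&(P[:,2]<zr[1])&(np.hypot(*(P[:,:2]-xy).T)<70)]
        if len(m):print(nm,m.mean(0).round(),m.min(0).round(),m.max(0).round())
```

```text
yaw -5.155444597448656 [596.25548323  62.1439559 ] [0.55656683 0.219865   0.52758918]
plate [673.9  55.1]
sel [510.7 104. ]
wk [528.4  22.1]
gk [479.6  26.5]
top 99 508.81842041015625 102.77149963378906 (14.053842544555664, 43.374183654785156) dir 155.07535607006844 111.94521617146403
drop [654. 286.  58.] [620. 265.  30.] [677. 332.  90.]
flask [ 512. -174.   62.] [ 490. -199.   30.] [ 539. -154.  107.]
timer [ 710. -177.   18.] [ 681. -208.   10.] [ 746. -147.   26.]
cap [511. 284. 118.] [495. 267. 105.] [527. 301. 124.]
side 108 512.2644653320312 104.27476501464844 (13.65388298034668, 46.18315124511719) dir 154.57270441816087 110.31753458243793
drop [671. 282.  57.] [651. 267.  30.] [682. 299.  90.]
flask [ 525. -174.   65.] [ 503. -194.   30.] [ 543. -153.  106.]
timer [ 717. -174.   17.] [ 685. -208.   10.] [ 751. -145.   23.]
cap [517. 286. 116.] [498. 269. 105.] [533. 302. 123.]
```

```bash
cat >> h.py <<'E'
def plan(cur,wps,step=75,deg=42):
    """cur/wps: x,y,z,yaw(deg of tool x). prints turn z, shifts in command units per call"""
    cur=np.array(cur,float)
    for w in wps:
        w=np.array(w,float)
        while True:
            e=w-cur
            def tool(e,y):
                c,s=np.cos(np.radians(y)),np.sin(np.radians(y));return np.array([c*e[0]+s*e[1],s*e[0]-c*e[1],-e[2]])
            l=tool(e,cur[3]);f=min(1,step/max(abs(l).max(),1e-6),deg/max(abs(e[3]),1e-6))
            k=np.round(l*f/80,2);r=np.round(-e[3]*f/180,2)
            c,s=np.cos(np.radians(cur[3])),np.sin(np.radians(cur[3]));q=k*80
            cur=cur+[c*q[0]+s*q[1],s*q[0]-c*q[1],-q[2],-r*180]
            print("[0,0,%g,%g,%g,%g]"%(r,*k),"->",cur.round(1))
            if f==1:break
    return cur
def yaw(o):
    from scipy.spatial.transform import Rotation as Q
    M=Q.from_rotvec(o["orientation"]).as_matrix();return np.degrees(np.arctan2(M[1,0],M[0,0])),M[:,2]
E
python3 - <<'E'
from h import *
print(yaw(ctrl.get_obs()))
plan((146,-607.7,203.6,13.5),[(430,-230,240,100),(513,286,240,180)])
d=np.load("top0.npz");c=ctrl.camera_params("top");T=np.array(c["world_to_cam"]);K=c["camera_matrix"];D=d["d"]
v,u=np.mgrid[:420,:560];X=np.stack([(u-K[0,2])/K[0,0]*D,(v-K[1,2])/K[1,1]*D,D],-1).reshape(-1,3);P=((X-T[:3,3])@T[:3,:3])
m=(P[:,2]>90)&(P[:,0]>600)&(P[:,0]<1000)&(abs(P[:,1]-55)<150);Q=P[m];print(Q.min(0),Q.max(0))
m=m&(P[:,2]>200);print(P[m].min(0))
E
```

```text
(np.float64(13.510497389912766), array([-3.25001155e-04,  1.34539938e-03, -9.99999042e-01]))
[0,0,-0.1,0.94,-0.77,-0.09] -> [ 204.7 -530.2  210.8   31.5]
[0,0,-0.08,0.94,-0.37,-0.08] -> [ 253.4 -465.7  217.2   45.9]
[0,0,-0.08,0.94,-0.12,-0.07] -> [ 298.8 -405.   222.8   60.3]
[0,0,-0.08,0.94,0.12,-0.07] -> [ 344.4 -344.5  228.4   74.7]
[0,0,-0.08,0.94,0.37,-0.08] -> [ 392.8 -279.7  234.8   89.1]
[0,0,-0.06,0.63,0.45,-0.07] -> [ 429.6 -229.9  240.4   99.9]
[0,0,-0.07,0.94,0.32,0] -> [ 441.9 -151.4  240.4  112.5]
[0,0,-0.07,0.94,0.58,0] -> [456.  -64.2 240.4 125.1]
[0,0,-0.09,0.94,0.92,0] -> [473.   39.6 240.4 141.3]
[0,0,-0.07,0.53,0.94,0] -> [486.9 124.8 240.4 153.9]
[0,0,-0.07,0.28,0.94,0] -> [499.9 202.2 240.4 166.5]
[0,0,-0.07,0.08,0.94,0] -> [511.2 276.8 240.4 179.1]
[0,0,-0.01,-0.02,0.11,0] -> [512.9 285.6 240.4 180.9]
[780.95639415 -76.34250161  90.00528958] [999.98796484 204.99480057 203.66972123]
[851.62844481  91.18933377 200.01682577]
```

>>> arm_command:
  rows: [0,0,-0.1,0.94,-0.77,-0.09,1,0,0,-0.1,0.94,-0.77,-0.09,1,0,0,-0.1,0.94,-0.77,-0.09,1]

```text
t: 0.4
ee_pos: [206.8, -526.1, 210.5]
orientation: [-3.018, -0.863, -0.001]
ft_force: [0.4, 0.2, 0.5]
width: 87.6
grasp_force: 0.0
```

>>> arm_command:
  rows: [0,0,-0.08,0.94,-0.37,-0.08,1,0,0,-0.08,0.94,-0.37,-0.08,1,0,0,-0.08,0.94,-0.37,-0.08,1]

```text
t: 0.7
ee_pos: [254.7, -463.4, 217.2]
orientation: [-2.889, -1.231, -0.001]
ft_force: [0.7, -0.8, 0.1]
width: 87.9
grasp_force: 0.0
```

>>> arm_command:
  rows: [0,0,-0.08,0.94,-0.12,-0.07,1,0,0,-0.08,0.94,-0.12,-0.07,1,0,0,-0.08,0.94,-0.12,-0.07,1]

```text
t: 1.0
ee_pos: [299.7, -404.0, 222.8]
orientation: [-2.714, -1.582, -0.0]
ft_force: [0.1, -0.2, -0.0]
width: 87.9
grasp_force: 0.0
```

Tracking is as planned, so I'll carry on.

>>> arm_command:
  rows: [0,0,-0.08,0.94,0.12,-0.07,1,0,0,-0.08,0.94,0.12,-0.07,1,0,0,-0.08,0.94,0.12,-0.07,1]

```text
t: 1.3
ee_pos: [345.2, -344.2, 228.5]
orientation: [2.496, 1.907, -0.0]
ft_force: [0.4, -0.6, -0.4]
width: 87.8
grasp_force: 0.0
```

>>> arm_command:
  rows: [0,0,-0.08,0.94,0.37,-0.08,1,0,0,-0.08,0.94,0.37,-0.08,1,0,0,-0.08,0.94,0.37,-0.08,1]

```text
t: 1.6
ee_pos: [393.9, -279.7, 235.0]
orientation: [2.238, 2.204, 0.0]
ft_force: [-0.6, -0.4, -0.1]
width: 87.8
grasp_force: 0.0
```

>>> arm_command:
  rows: [0,0,-0.06,0.63,0.45,-0.07,1,0,0,-0.06,0.63,0.45,-0.07,1,0,0,-0.06,0.63,0.45,-0.07,1]

```text
t: 1.9
ee_pos: [429.9, -230.6, 240.3]
orientation: [2.023, 2.403, -0.001]
ft_force: [-0.1, 0.4, 0.2]
width: 87.6
grasp_force: 0.0
```

>>> arm_command:
  rows: [0,0,-0.07,0.94,0.32,0,1,0,0,-0.07,0.94,0.32,0,1,0,0,-0.07,0.94,0.32,0,1]

```text
t: 2.2
ee_pos: [441.2, -150.9, 240.0]
orientation: [-1.746, -2.611, 0.001]
ft_force: [-0.1, -0.8, -1.3]
width: 87.8
grasp_force: 0.0
```

>>> arm_command:
  rows: [0,0,-0.07,0.94,0.58,0,1,0,0,-0.07,0.94,0.58,0,1,0,0,-0.07,0.94,0.58,0,1]

```text
t: 2.5
ee_pos: [456.1, -63.4, 240.2]
orientation: [-1.448, -2.788, 0.0]
ft_force: [-0.2, -0.4, -0.3]
width: 87.7
grasp_force: 0.0
```

>>> arm_command:
  rows: [0,0,-0.09,0.94,0.92,0,1,0,0,-0.09,0.94,0.92,0,1,0,0,-0.09,0.94,0.92,0,1]

```text
t: 2.8
ee_pos: [474.0, 41.0, 240.4]
orientation: [1.038, 2.965, 0.001]
ft_force: [-1.1, -1.0, -0.1]
width: 87.7
grasp_force: 0.0
```

>>> arm_command:
  rows: [0,0,-0.07,0.53,0.94,0,1,0,0,-0.07,0.53,0.94,0,1,0,0,-0.07,0.53,0.94,0,1]

```text
t: 3.1
ee_pos: [488.2, 125.5, 240.3]
orientation: [0.71, 3.06, 0.0]
ft_force: [0.6, 0.1, -0.0]
width: 87.7
grasp_force: 0.0
```

>>> arm_command:
  rows: [0,0,-0.07,0.28,0.94,0,1,0,0,-0.07,0.28,0.94,0,1,0,0,-0.07,0.28,0.94,0,1]

```text
t: 3.4
ee_pos: [501.2, 202.1, 240.2]
orientation: [0.371, 3.119, -0.0]
ft_force: [0.8, -0.3, -0.2]
width: 87.7
grasp_force: 0.0
```

>>> arm_command:
  rows: [0,0,-0.07,0.08,0.94,0,1,0,0,-0.07,0.08,0.94,0,1,0,0,-0.07,0.08,0.94,0,1]

```text
t: 3.7
ee_pos: [512.3, 276.3, 240.1]
orientation: [0.027, 3.141, -0.001]
ft_force: [0.3, -0.1, -0.4]
width: 88.3
grasp_force: 0.0
```

>>> arm_command:
  rows: [0,0,-0.01,-0.02,0.11,0,1,0,0,-0.01,-0.02,0.11,0,1,0,0,-0.01,-0.02,0.11,0,1]

```text
t: 4.0
ee_pos: [512.9, 284.2, 240.3]
orientation: [0.021, -3.141, 0.001]
ft_force: [0.2, 0.6, 0.4]
width: 87.7
grasp_force: 0.0
```

Run:
```python
from h import *
o=ctrl.get_obs();print(o["t"],o["ee_pos"],yaw(o),o["qpos"],o["ft_force"])
```

```text
4.0 [512.93962715 284.20125224 240.34858384] (np.float64(-179.23623984679088), array([-2.76546682e-04, -5.28847807e-04, -9.99999822e-01])) [ 4.85853285e-01  3.26726876e-01  1.68397580e+00 -3.74044745e-04
  1.13138150e+00 -1.09811404e+00] [0.15362915 0.61346053 0.36597369]
```

>>> arm_command:
  rows: [0,0,0,0,0,0.4,1,0,0,0,0,0,0.75,1,0,0,0,0,0,0.75,1]

```text
t: 4.3
ee_pos: [510.5, 283.4, 177.1]
orientation: [0.022, -3.136, 0.005]
ft_force: [-0.9, -0.4, 0.7]
width: 88.0
grasp_force: 0.0
```

>>> arm_command:
  rows: [0,0,0,0,0,0.25,1,0,0,0,0,0,0.5,1,0,0,0,0,0,0.73,1,0,0,0,0,0,0.73,1,0,0,0,0,0,0.73,1]

```text
t: 4.8
ee_pos: [513.4, 285.6, 123.2]
orientation: [-0.024, 3.141, 0.0]
ft_force: [-0.2, -1.1, 0.2]
width: 87.7
grasp_force: 0.0
```

>>> arm_command:
  rows: [0,0,0,0,0,0,0,0,0,0,0,0,0,-0.2,0,0,0,0,0,0,-0.4,0,0,0,0,0,0,-0.6,0,0,0,0,0,0,-1]

```text
t: 5.3
ee_pos: [512.9, 285.7, 122.2]
orientation: [-0.025, 3.141, 0.0]
ft_force: [-0.3, 0.1, 1.0]
width: 51.5
grasp_force: 0.0
```

>>> arm_command:
  rows: [0,0,0,0,0,0,-1,0,0,0,0,0,0,-1,0,0,0,0,0,0,-1]

```text
t: 5.6
ee_pos: [512.8, 285.7, 121.9]
orientation: [0.025, -3.141, 0.0]
ft_force: [-0.9, -0.3, 0.5]
width: 27.3
grasp_force: 0.0
```

Run:
```python
from h import *
o=ctrl.get_obs();print(o["t"],o["ee_pos"],yaw(o),o["ft_force"],o["width"],o["grasp_force"])
a,_=ctrl.get_image("top");b,_=ctrl.get_image("side")
cv2.imwrite("pics/g1.png",np.hstack([cv2.resize(a[170:300,130:270],(390,360)),cv2.resize(b[130:260,310:450],(390,360))])[:,:,::-1])
```

```text
5.6 [512.79499626 285.68243043 121.9459451 ] (np.float64(-179.09228715618997), array([-7.02921388e-05, -3.29560207e-05, -9.99999997e-01])) [-0.85184644 -0.25876556  0.5483412 ] 27.294395338604073 0.0
```

View pics/g1.png

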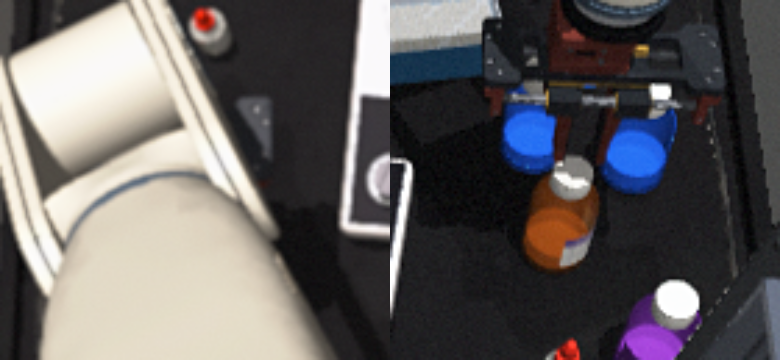

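The side crop shows the closed fingertips at full-image pixels (373,188) and (387,190), with the cap untouched at (375,194). The fingers closed beside or behind the cap, so I'm checking where they really are.

Run:
```python
from h import *
x,y,z=ctrl.get_obs()["ee_pos"]
for dy in(-13.6,0,13.6):
    for dz in(0,-19):print(dy,dz,proj("side",(x,y+dy,z+dz)).round(1))
im,d=ctrl.get_image("side");np.savez("s1.npz",p=im,d=d);print(d[175:210:2,366:394:3].round())
T=np.array(ctrl.camera_params("side")["world_to_cam"]);print("expected depth",(T@[x,y,z,1])[2],(T@[x,y,z-19,1])[2])
c=blobs(im,(0,0,150),(179,70,255),(360,180,395,205))[0]
for a in c:print(a,ray("side",a[1],118).round(1))
```

```text
-13.6 0 [369.4 190.1]
-13.6 -19 [368.4 195. ]
0 0 [375.3 190.4]
0 -19 [374.1 195.3]
13.6 0 [381.2 190.7]
13.6 -19 [379.9 195.6]
[[1188. 1190. 1041. 1036. 1285. 1283. 1052. 1036. 1035. 1175.]
 [1193. 1200. 1050. 1046. 1280. 1280. 1052. 1042. 1181. 1180.]
 [1201. 1203. 1051. 1055. 1278. 1277. 1049. 1049. 1186. 1178.]
 [1209. 1087. 1059. 1269. 1276. 1274. 1059. 1055. 1191. 1183.]
 [1213. 1223. 1062. 1268. 1268. 1275. 1058. 1058. 1196. 1186.]
 [1223. 1231. 1067. 1264. 1269. 1261. 1066. 1215. 1200. 1189.]
 [1228. 1238. 1077. 1111. 1110. 1262. 1072. 1226. 1204. 1196.]
 [1236. 1103. 1110. 1113. 1109. 1106. 1080. 1221. 1202. 1203.]
 [1247. 1105. 1109. 1106. 1108. 1106. 1256. 1226. 1217. 1205.]
 [1255. 1104. 1103. 1100. 1102. 1103. 1251. 1233. 1218. 1214.]
 [1132. 1101. 1097. 1098. 1101. 1096. 1247. 1239. 1224. 1216.]
 [1123. 1110. 1101. 1096. 1093. 1106. 1239. 1241. 1228. 1221.]
 [1125. 1113. 1103. 1103. 1101. 1123. 1138. 1232. 1240. 1227.]
 [1120. 1120. 1114. 1108. 1110. 1118. 1130. 1236. 1237. 1226.]
 [1121. 1118. 1113. 1117. 1115. 1120. 1129. 1235. 1228. 1229.]
 [1122. 1117. 1115. 1115. 1114. 1118. 1129. 1225. 1224. 1225.]
 [1123. 1118. 1114. 1111. 1121. 1119. 1132. 1220. 1227. 1221.]
 [1123. 1121. 1116. 1115. 1118. 1119. 1223. 1217. 1220. 1226.]]
expected depth 1102.0380523363965 1117.64381276433
(np.int32(63), array([375.3, 195.8]), array([369, 192,  13,   9], dtype=int32)) [525.6 285.8 118. ]
```

Run:
```python
from h import *
c=ctrl.camera_params("side");T=np.array(c["world_to_cam"]);K=c["camera_matrix"]
def p3(u,v,D):return (T[:3,:3].T@(np.linalg.solve(K,[u,v,1])*D-T[:3,3])).round(1)
print("tips",p3(372,188,1077),p3(385,189,1080),"up",p3(372,177,1045),p3(385,177,1045))
print("cap",p3(375,196,1100),p3(375,190,1108))
o=ctrl.get_obs();print(o["ee_pos"],o["qpos"],o["width"])
```

```text
tips [524.5 274.4 145. ] [522.3 304.6 141. ] up [524.6 269.  184.2] [522.5 297.7 183.9]
cap [524.8 285.4 116.1] [508.4 285.7 117.7]
[512.83263114 285.69635028 121.96816176] [ 4.88003608e-01  4.72549830e-01  1.77191636e+00 -4.99964009e-06
  8.97112642e-01 -1.09864588e+00] 15.546657906519204
```

Run:
```python
from h import *
print(ctrl.finger_overhang,[a for a in dir(ctrl) if a[0]!="_"])
```

```text
19.0 ['Unreachable', 'camera_params', 'close_job', 'finger_overhang', 'get_image', 'get_obs']
```

>>> arm_command:
  rows: [0,0,0,0,0,0,1,0,0,0,0,0,0,1,0,0,0,0,0,0,1,0,0,0,0,0,0,1,0,0,0,0,0,0,1]

```text
t: 6.25
ee_pos: [512.8, 285.7, 122.0]
orientation: [-0.025, 3.141, 0.0]
ft_force: [-0.9, -0.4, 0.2]
width: 52.1
grasp_force: 0.0
```

>>> arm_command:
  rows: [0,0,0,0,0,0,1,0,0,0,0,0,0,1]

```text
t: 6.45
ee_pos: [512.8, 285.7, 122.0]
orientation: [-0.025, 3.141, 0.0]
ft_force: [-0.8, 0.4, 0.7]
width: 67.9
grasp_force: 0.0
```

Run:
```python
from h import *
o=ctrl.get_obs();print(o["t"],o["ee_pos"],o["width"])
im,d=ctrl.get_image("side");np.savez("s2.npz",p=im,d=d)
cv2.imwrite("pics/g2.png",cv2.resize(im[110:240,300:460],(640,520),interpolation=3)[:,:,::-1])
c=ctrl.camera_params("side");T=np.array(c["world_to_cam"]);K=c["camera_matrix"]
v,u=np.mgrid[:420,:560];X=np.stack([(u-K[0,2])/K[0,0]*d,(v-K[1,2])/K[1,1]*d,d],-1).reshape(-1,3);P=((X-T[:3,3])@T[:3,:3])
for lo in range(90,260,10):
    q=P[(P[:,2]>lo)&(P[:,2]<lo+10)&(abs(P[:,0]-520)<25)&(abs(P[:,1]-286)<110)]
    print(lo,len(q),np.histogram(q[:,1],bins=range(180,400,10))[0])
```

```text
6.45 [512.82034629 285.67806344 121.98914306] 67.88533997364577
90 112 [ 0  0  0  0  0  0  0  0 29 26 20 19 18  0  0  0  0  0  0  0  0]
100 40 [ 0  0  0  0  0  0  0  0  1 17 13  8  1  0  0  0  0  0  0  0  0]
110 135 [ 0  0  0  0  0  0  0  0  4 34 51 38  8  0  0  0  0  0  0  0  0]
120 20 [ 0  0  0  0  0  0  0  0  0  7  3 10  0  0  0  0  0  0  0  0  0]
130 0 [0 0 0 0 0 0 0 0 0 0 0 0 0 0 0 0 0 0 0 0 0]
140 21 [ 0  0  0  0  0  0  7  1  0  0  0  0  0  0 13  0  0  0  0  0  0]
150 39 [ 0  0  0  0  0  0 16  4  0  0  0  0  0  0 19  0  0  0  0  0  0]
160 29 [ 0  0  0  0  0  0  8  3  0  0  0  0  0  1 17  0  0  0  0  0  0]
170 35 [ 0  0  0  0  0  0  9  5  0  0  0  0  0  0 20  1  0  0  0  0  0]
180 37 [ 0  0  0  0  0  0 11  2  0  0  0  0  0  0 20  4  0  0  0  0  0]
190 42 [ 0  0  0  0  0  0 11  4  0  0  0  0  0  1 23  3  0  0  0  0  0]
200 18 [ 0  0  0  0  0  0  4  1  0  0  0  0  0  0 13  0  0  0  0  0  0]
210 11 [ 0  0  0  0  0  0  0  0  0  0  0  0  0  0 11  0  0  0  0  0  0]
220 27 [0 0 1 1 1 1 0 0 0 0 0 0 0 0 9 2 2 4 6 0 0]
230 181 [ 0  0  2  9 11  0  2  8 15 18 13 13 14 13 18  7  6 23  9  0  0]
240 334 [ 0  0  1  3 13 59 31 10  6  6  7  6  5  6 60 60 42  5 11  3  0]
250 214 [ 0  5  6  0  8 19 11 10  9  7  7 11 12 17 23 18 23  7 15  6  0]
```

View pics/g2.png

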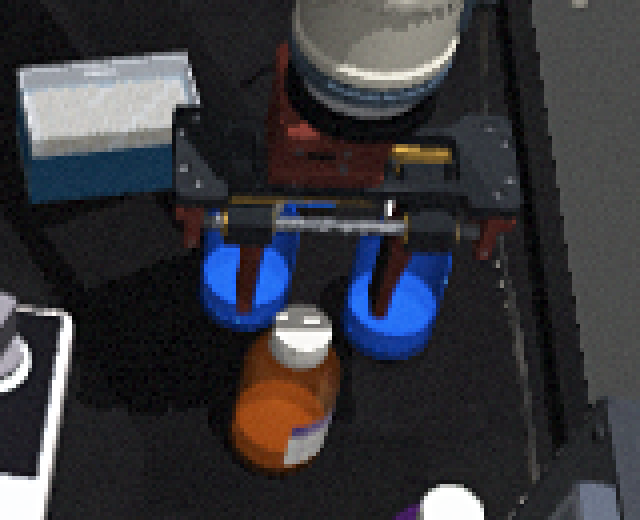

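The picture and depth put the fingertips at z ≈ 142 and the gripper's body at about 225, both some 40 mm above what the state implies. The cap (height 118 as given) reads right, so the reported TCP z is about 40 mm low. Open fingers clear the bottle's body, so I'll go down 40 mm and close.

>>> arm_command:
  rows: [0,0,0,0,0,0.12,1,0,0,0,0,0,0.25,1,0,0,0,0,0,0.37,1,0,0,0,0,0,0.5,1,0,0,0,0,0,0.5,1]

```text
t: 7.0
ee_pos: [511.6, 285.1, 79.9]
orientation: [0.025, -3.138, 0.002]
ft_force: [-0.9, 0.2, 0.9]
width: 87.9
grasp_force: 0.0
```

>>> arm_command:
  rows: [0,0,0,0,0,0,0.3,0,0,0,0,0,0,0,0,0,0,0,0,0,-0.3,0,0,0,0,0,0,-0.6,0,0,0,0,0,0,-1]

```text
t: 7.5
ee_pos: [513.0, 285.8, 82.3]
orientation: [-0.025, 3.141, 0.0]
ft_force: [0.4, -1.3, 0.8]
width: 50.9
grasp_force: 0.0
```

>>> arm_command:
  rows: [0,0,0,0,0,0,-1,0,0,0,0,0,0,-1,0,0,0,0,0,0,-1]

```text
t: 7.8
ee_pos: [512.8, 285.6, 82.0]
orientation: [-0.025, 3.141, -0.0]
ft_force: [-0.1, 0.0, 0.4]
width: 33.6
grasp_force: 29.9
```

```bash
cat >> h.py <<'E'
def tips(x,y,R=110):
    im,d=ctrl.get_image("side")
    c=ctrl.camera_params("side");T=np.array(c["world_to_cam"]);K=c["camera_matrix"]
    v,u=np.mgrid[:420,:560];X=np.stack([(u-K[0,2])/K[0,0]*d,(v-K[1,2])/K[1,1]*d,d],-1).reshape(-1,3);P=((X-T[:3,3])@T[:3,:3])
    for lo in range(90,260,10):
        q=P[(P[:,2]>lo)&(P[:,2]<lo+10)&(abs(P[:,0]-x-7)<25)&(abs(P[:,1]-y)<R)]
        print(lo,len(q),np.histogram(q[:,1],bins=np.arange(y-100,y+101,10))[0])
    return im
E
python3 - <<'E'
from h import *
o=ctrl.get_obs();print(o["t"],o["ee_pos"],o["width"],o["grasp_force"],o["ft_force"])
tips(512.8,285.7)
E
```

```text
7.8 [512.83050557 285.642408    82.01404976] 33.620174787439545 29.912421325643663 [-0.0685647   0.00301136  0.42737605]
90 88 [ 0  0  0  0  0  0  0  6 24 21 21 13  3  0  0  0  0  0  0  0]
100 55 [ 0  0  0  0  0  0  0 10  8 10 11 12  4  0  0  0  0  0  0  0]
110 164 [ 0  0  0  0  0  0  0 10 16 51 49 30  8  0  0  0  0  0  0  0]
120 45 [ 0  0  0  0  0  0  0  6  9  8  4 12  6  0  0  0  0  0  0  0]
130 33 [ 0  0  0  0  0  0  0  7  5  0  0  9 12  0  0  0  0  0  0  0]
140 32 [ 0  0  0  0  0  0  0  8  6  0  0  5 13  0  0  0  0  0  0  0]
150 37 [ 0  0  0  0  0  0  0 13  3  0  0 10 11  0  0  0  0  0  0  0]
160 15 [0 0 0 0 0 0 0 1 1 0 0 7 6 0 0 0 0 0 0 0]
170 3 [0 0 0 0 0 0 0 0 0 0 0 2 1 0 0 0 0 0 0 0]
180 19 [ 0  0  0  0  0  0  1  0  1  0  0  4  1  0  0  0  0 11  1  0]
190 156 [ 0  0  4 12 14 14  1  1  8 15 15 15  4  4  8 10 13 15  3  0]
200 269 [ 0  0  0  6  4 13 29 26 12  3  7 16 40 59 24  8  6 11  5  0]
210 175 [ 0  7  2  1  8 12 10  9 10  8  8  9  9 20 20 18  5  9 10  0]
220 800 [ 0 67 74 87 41 56 26 18 15 18 17 18 23 22 28 34 85 88 83  0]
230 128 [ 0  0  0  0  0  3 22 18 26 25 17 17  0  0  0  0  0  0  0  0]
240 65 [ 0  0  0  0  0  0 24  9 10  6  9  7  0  0  0  0  0  0  0  0]
250 13 [0 0 0 0 0 1 8 0 2 2 0 0 0 0 0 0 0 0 0 0]
```

Run:
```python
from h import *
plan((512.9,285.6,82,180.9),[(512.9,285.6,178,180.9),(673.9,55.1,178,180)])
```

```text
[0,0,-0,-0,0,-0.94] -> [512.9 285.6 157.2 180.9]
[0,0,-0,-0,0,-0.26] -> [512.9 285.6 178.  180.9]
[0,0,0,-0.63,-0.94,-0] -> [564.5 211.2 178.  180.9]
[0,0,0,-0.64,-0.94,-0] -> [616.8 136.8 178.  180.9]
[0,0,0,-0.63,-0.94,-0] -> [668.4  62.4 178.  180.9]
[0,0,0.01,-0.07,-0.09,-0] -> [674.1  55.3 178.  179.1]
```

>>> arm_command:
  rows: [0,0,0,0,0,-0.05,-1,0,0,0,0,0,-0.2,-1,0,0,0,0,0,-0.4,-1,0,0,0,0,0,-0.55,-1,0,0,0,0,0,-0.6,-1]

```text
t: 8.35
ee_pos: [513.7, 286.2, 132.0]
orientation: [-0.025, 3.139, 0.002]
ft_force: [-0.3, 0.1, -1.2]
width: 33.4
grasp_force: 29.9
```

>>> arm_command:
  rows: [0,0,0,0,0,-0.15,-1,0,0,0,0,0,-0.35,-1,0,0,0,0,0,-0.5,-1,0,0,0,0,0,-0.6,-1,0,0,0,0,0,-0.6,-1]

```text
t: 8.85
ee_pos: [513.5, 286.0, 179.2]
orientation: [-0.025, 3.14, 0.002]
ft_force: [0.5, 0.4, -1.5]
width: 33.3
grasp_force: 29.9
```

>>> arm_command:
  rows: [0,0,0,-0.08,-0.12,0,-1,0,0,0,-0.22,-0.32,0,-1,0,0,0,-0.36,-0.53,0,-1,0,0,0,-0.5,-0.74,0,-1,0,0,0,-0.63,-0.94,0,-1]

```text
t: 9.35
ee_pos: [564.6, 209.7, 177.0]
orientation: [0.025, -3.14, 0.001]
ft_force: [0.7, -0.1, -1.6]
width: 33.4
grasp_force: 29.9
```

>>> arm_command:
  rows: [0,0,0,-0.13,-0.19,0,-1,0,0,0,-0.26,-0.38,0,-1,0,0,0,-0.39,-0.56,0,-1,0,0,0,-0.52,-0.75,0,-1,0,0,0,-0.64,-0.94,0,-1]

```text
t: 9.85
ee_pos: [617.7, 135.7, 177.9]
orientation: [0.025, -3.141, 0.0]
ft_force: [0.6, -0.7, -1.2]
width: 33.4
grasp_force: 29.9
```

>>> arm_command:
  rows: [0,0,0,-0.13,-0.19,0,-1,0,0,0,-0.26,-0.38,0,-1,0,0,0,-0.39,-0.56,0,-1,0,0,0,-0.52,-0.75,0,-1,0,0,0,-0.63,-0.94,0,-1]

```text
t: 10.35
ee_pos: [669.3, 61.3, 177.9]
orientation: [-0.025, 3.141, 0.0]
ft_force: [0.5, -0.3, -1.5]
width: 33.5
grasp_force: 29.9
```

>>> arm_command:
  rows: [0,0,0.005,-0.04,-0.06,0,-1,0,0,0.01,-0.07,-0.09,0,-1,0,0,0.01,-0.07,-0.09,0,-1,0,0,0.01,-0.07,-0.09,0,-1,0,0,0.01,-0.07,-0.09,0,-1]

```text
t: 10.85
ee_pos: [673.7, 56.1, 178.0]
orientation: [-0.023, -3.141, -0.0]
ft_force: [-0.1, 0.6, -2.4]
width: 33.3
grasp_force: 29.9
```

Run:
```python
from h import *
o=ctrl.get_obs();print(o["t"],o["ee_pos"],yaw(o),o["width"],o["grasp_force"],o["ft_force"])
im,d=ctrl.get_image("side");cv2.imwrite("pics/p1.png",cv2.resize(im[150:300,200:360],(640,600),interpolation=3)[:,:,::-1])
```

```text
10.85 [673.73965619  56.0907385  178.00648041] (np.float64(179.1588929737665), array([-2.30267549e-04,  1.29551132e-04, -9.99999965e-01])) 33.31711879805127 29.87657813951955 [-0.1068041   0.588529   -2.37344238]
```

View pics/p1.png

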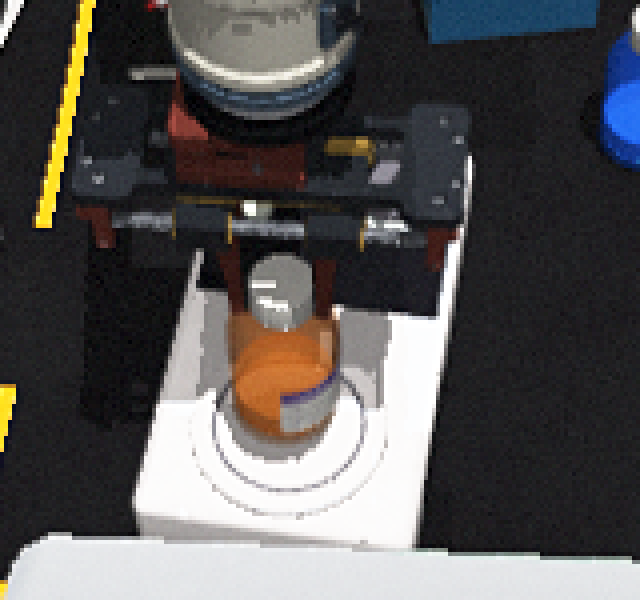

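The side view shows the bottle upright in the fingers, hovering over the plate with its base near (280,420) in the crop, inside the circle. I'll lower it gently.

>>> arm_command:
  rows: [0,0,0,0,0,0.06,-1,0,0,0,0,0,0.14,-1,0,0,0,0,0,0.21,-1,0,0,0,0,0,0.26,-1,0,0,0,0,0,0.29,-1]

```text
t: 11.4
ee_pos: [673.7, 55.4, 153.9]
orientation: [-0.024, -3.14, 0.0]
ft_force: [-0.2, 0.1, -2.2]
width: 33.5
grasp_force: 29.9
```

>>> arm_command:
  rows: [0,0,0,0,0,0.01,-1,0,0,0,0,0,0.02,-1,0,0,0,0,0,0.03,-1,0,0,0,0,0,0.04,-1,0,0,0,0,0,0.04,-1]

```text
t: 11.9
ee_pos: [674.1, 55.4, 151.6]
orientation: [0.024, 3.141, 0.0]
ft_force: [-0.3, 0.3, -1.8]
width: 33.4
grasp_force: 29.9
```

>>> arm_command:
  rows: [0,0,0,0,0,0.005,-1,0,0,0,0,0,0.01,-1,0,0,0,0,0,0.015,-1,0,0,0,0,0,0.015,-1,0,0,0,0,0,0.015,-1]

```text
t: 12.4
ee_pos: [674.1, 55.4, 150.4]
orientation: [-0.024, -3.141, -0.0]
ft_force: [-1.1, -0.4, -1.6]
width: 33.4
grasp_force: 29.9
```

>>> arm_command:
  rows: [0,0,0,0,0,0.005,-1,0,0,0,0,0,0.005,-1,0,0,0,0,0,0.005,-1]

```text
t: 12.7
ee_pos: [674.2, 55.4, 150.1]
orientation: [0.024, 3.141, -0.0]
ft_force: [-0.8, -0.1, -0.5]
width: 33.8
grasp_force: 29.9
```

>>> arm_command:
  rows: [0,0,0,0,0,0.004,-1,0,0,0,0,0,0.004,-1]

```text
t: 12.9
ee_pos: [674.3, 55.4, 150.1]
orientation: [0.024, 3.141, 0.0]
ft_force: [0.3, -0.5, 1.2]
width: 33.3
grasp_force: 29.9
```

>>> arm_command:
  rows: [0,0,0,0,0,0.004,-1,0,0,0,0,0,0.004,-1]

```text
t: 13.1
ee_pos: [674.5, 55.5, 150.0]
orientation: [0.024, 3.141, 0.0]
ft_force: [-1.3, -1.1, 5.6]
width: 33.7
grasp_force: 30.0
```

Contact: the upward force is 5.6 N and the bottle is seated. I'll open slowly, then retreat upward.

>>> arm_command:
  rows: [0,0,0,0,0,-0.005,-0.2,0,0,0,0,0,-0.005,0,0,0,0,0,0,-0.005,0.2,0,0,0,0,0,-0.005,0.5,0,0,0,0,0,-0.005,1]

```text
t: 13.6
ee_pos: [674.0, 55.4, 149.5]
orientation: [-0.024, -3.141, 0.0]
ft_force: [0.5, 0.2, -0.8]
width: 63.7
grasp_force: 0.0
```

>>> arm_command:
  rows: [0,0,0,0,0,0,1,0,0,0,0,0,0,1,0,0,0,0,0,0,1,0,0,0,0,0,0,1,0,0,0,0,0,0,1]

```text
t: 14.1
ee_pos: [674.1, 55.4, 149.8]
orientation: [-0.024, -3.141, -0.0]
ft_force: [0.8, 0.1, 0.2]
width: 87.8
grasp_force: 0.0
```

>>> arm_command:
  rows: [0,0,0,0,0,-0.3,1,0,0,0,0,0,-0.6,1,0,0,0,0,0,-0.9,1,0,0,0,0,0,-0.9,1]

```text
t: 14.5
ee_pos: [676.3, 55.6, 225.6]
orientation: [0.024, 3.135, 0.001]
ft_force: [0.2, -0.4, 0.9]
width: 87.9
grasp_force: 0.0
```

Run:
```python
from h import *
o=ctrl.get_obs();print(o["t"],o["ee_pos"],yaw(o),o["width"])
for n,bx in(("side",(230,190,320,295)),):
    im,d=ctrl.get_image(n)
    for a in blobs(im,(5,150,60),(20,255,255),bx)[0]:print("amber",a)
    for z in(70,110,166,185):print(z,proj(n,(673.9,55.1,z)).round(1))
    cv2.imwrite("pics/p2.png",cv2.resize(im[150:300,200:360],(640,600),interpolation=3)[:,:,::-1])
plan((674.2,55.4,222.5,179.1),[(510.7,104,150,155)])
```

```text
14.5 [676.2756356   55.58796897 225.60807227] (np.float64(179.1098856499452), array([ 6.47382261e-03,  4.35390194e-04, -9.99978950e-01])) 87.91172521503694
amber (np.int32(488), array([269.3, 247.7]), array([258, 230,  26,  36], dtype=int32))
70 [271.4 255.5]
110 [270.8 246.4]
166 [269.8 232.6]
185 [269.5 227.7]
[0,0,0.06,0.94,0.26,0.41] -> [599.3  77.4 189.7 168.3]
[0,0,0.06,0.94,0.08,0.4] -> [527.   98.9 157.7 157.5]
[0,0,0.01,0.21,-0.02,0.1] -> [510.9 103.8 149.7 155.7]
```

View pics/p2.png

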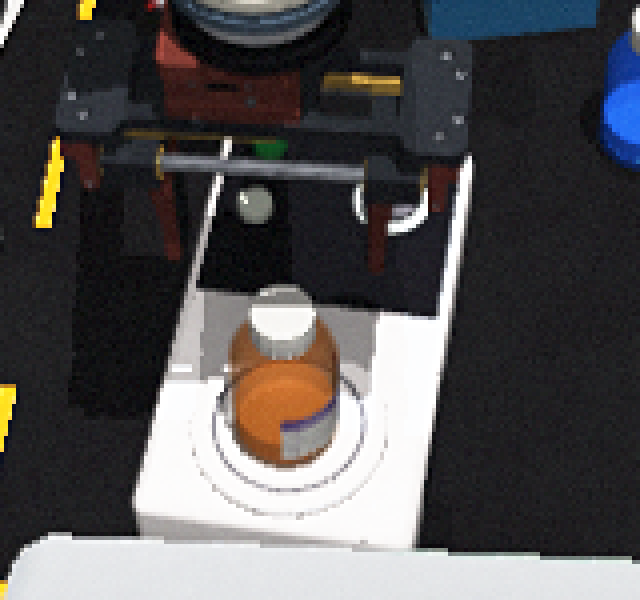

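The bottle stands upright and centred, with its base at about (285,425) in the crop inside the circle. Its amber blob column is 269.3 against 270.8 expected. On to the selector.

>>> arm_command:
  rows: [0,0,0.06,0.94,0.26,0.41,-0.1,0,0,0.06,0.94,0.26,0.41,-0.1,0,0,0.06,0.94,0.26,0.41,-0.1]

```text
t: 14.85
ee_pos: [592.8, 77.9, 185.0]
orientation: [-0.319, -3.116, 0.003]
ft_force: [-0.1, 0.1, 0.2]
width: 67.5
grasp_force: 0.0
```

>>> arm_command:
  rows: [0,0,0.06,0.94,0.08,0.4,-0.1,0,0,0.06,0.94,0.08,0.4,-0.1,0,0,0.06,0.94,0.08,0.4,-0.1]

```text
t: 15.15
ee_pos: [522.0, 99.1, 154.3]
orientation: [-0.61, -3.075, 0.004]
ft_force: [0.5, -0.4, -0.9]
width: 43.2
grasp_force: 0.0
```

>>> arm_command:
  rows: [0,0,0.01,0.21,-0.02,0.1,-0.1,0,0,0.01,0.21,-0.02,0.1,-0.1,0,0,0.01,0.21,-0.02,0.1,-0.1,0,0,0.01,0.21,-0.02,0.1,-0.1,0,0,0.01,0.21,-0.02,0.1,-0.1]

```text
t: 15.65
ee_pos: [511.9, 103.7, 149.3]
orientation: [0.661, 3.07, 0.001]
ft_force: [-0.2, -0.2, 0.9]
width: 39.3
grasp_force: 0.0
```

Run:
```python
from h import *
o=ctrl.get_obs();print(o["t"],o["ee_pos"],yaw(o),o["width"],o["qpos"])
im=tips(510.7,104);cv2.imwrite("pics/s1.png",cv2.resize(im[120:270,220:380],(640,600),interpolation=3)[:,:,::-1])
```

```text
15.65 [511.92896479 103.6763063  149.29520025] (np.float64(155.7156840958753), array([ 1.11020840e-03,  1.40182118e-04, -9.99999374e-01])) 39.25561200526899 [ 1.77069687e-01  3.47818102e-01  1.89865795e+00 -7.38450939e-05
  8.93999063e-01 -9.69839432e-01]
90 34 [ 0  0  0  0  0  0  0  0  2 14 10  8  0  0  0  0  0  0  0  0]
100 91 [ 0  0  0  0  0  0  0  0  5 40 37  9  0  0  0  0  0  0  0  0]
110 3 [0 0 0 0 0 0 0 0 0 2 1 0 0 0 0 0 0 0 0 0]
120 0 [0 0 0 0 0 0 0 0 0 0 0 0 0 0 0 0 0 0 0 0]
130 0 [0 0 0 0 0 0 0 0 0 0 0 0 0 0 0 0 0 0 0 0]
140 0 [0 0 0 0 0 0 0 0 0 0 0 0 0 0 0 0 0 0 0 0]
150 0 [0 0 0 0 0 0 0 0 0 0 0 0 0 0 0 0 0 0 0 0]
160 2 [0 0 0 0 0 0 0 0 1 0 0 1 0 0 0 0 0 0 0 0]
170 39 [ 0  0  0  0  0  0  0 14  8  0  0  7 10  0  0  0  0  0  0  0]
180 43 [ 0  0  0  0  0  0  0 14  7  0  0  7 15  0  0  0  0  0  0  0]
190 41 [ 0  0  0  0  0  0  0 13 11  0  0  5 10  2  0  0  0  0  0  0]
200 45 [ 0  0  0  0  0  0  2 15 10  0  0  5 11  2  0  0  0  0  0  0]
210 42 [ 0  0  0  0  0  0  3 15  8  0  0  6 10  0  0  0  0  0  0  0]
220 36 [ 0  0  0  0  0  0  4 17  3  0  0  5  7  0  0  0  0  0  0  0]
230 19 [ 0  0  0  0  0  0  2 11  6  0  0  0  0  0  0  0  0  0  0  0]
240 13 [0 0 2 0 0 0 0 3 4 0 0 0 0 1 3 0 0 0 0 0]
250 61 [ 0  6 12  1  2  7  9  9  1  0  0  0  1  2  4  1  0  2  4  0]
```

View pics/s1.png

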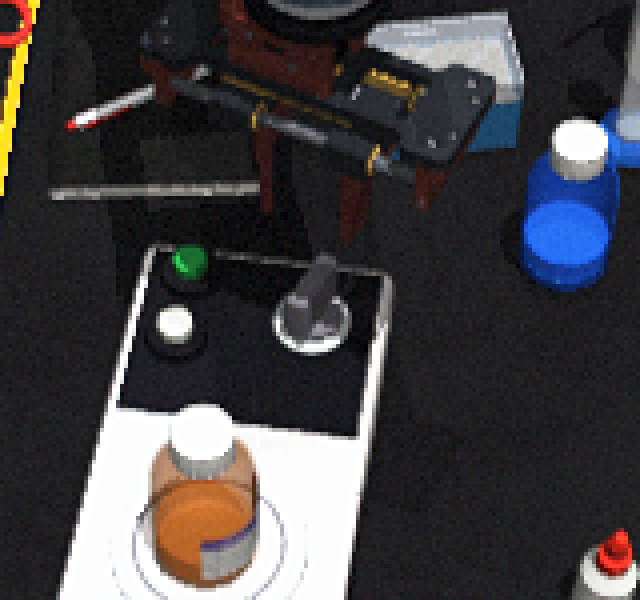

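The crop shows the fingers above and either side of the bar at (318,290), tips at z≈169, so the 40 mm offset holds. Now down and grip.

>>> arm_command:
  rows: [0,0,0,0,0,0.2,-0.1,0,0,0,0,0,0.4,-0.1,0,0,0,0,0,0.6,-0.1,0,0,0,0,0,0.6,-0.1]

```text
t: 16.1
ee_pos: [509.7, 103.5, 99.4]
orientation: [-0.66, -3.068, 0.002]
ft_force: [0.1, -0.1, 0.3]
width: 39.4
grasp_force: 0.0
```

>>> arm_command:
  rows: [0,0,0,0,0,0.15,-0.1,0,0,0,0,0,0.3,-0.1,0,0,0,0,0,0.42,-0.1,0,0,0,0,0,0.52,-0.1,0,0,0,0,0,0.52,-0.1]

```text
t: 16.6
ee_pos: [509.9, 103.7, 58.1]
orientation: [-0.661, -3.069, 0.001]
ft_force: [0.1, 0.5, -0.3]
width: 39.2
grasp_force: 0.0
```

>>> arm_command:
  rows: [0,0,0,0,0,0,-0.5,0,0,0,0,0,0,-0.6,0,0,0,0,0,0,-0.7,0,0,0,0,0,0,-1,0,0,0,0,0,0,-1]

```text
t: 17.1
ee_pos: [510.7, 103.1, 59.8]
orientation: [0.661, 3.071, -0.001]
ft_force: [-1.2, -4.7, 3.5]
width: 13.7
grasp_force: 30.0
```

Run:
```python
from h import *
o=ctrl.get_obs();print(o["t"],o["ee_pos"],yaw(o)[0],o["width"],o["grasp_force"],o["ft_force"],o["moment"])
```

```text
17.1 [510.69117341 103.14646553  59.76528969] 155.724941542373 13.689496874291157 29.96872991323471 [-1.2000923  -4.72422875  3.50703825] [-8.94859963e-01 -4.28648202e-04 -3.81757452e-02]
```

Gripped. I'll turn anticlockwise (negative tool z) a click at a time, watching the moment.

>>> arm_command:
  rows: [0,0,-0.03,0,0,0,-1,0,0,-0.06,0,0,0,-1,0,0,-0.09,0,0,0,-1,0,0,-0.11,0,0,0,-1,0,0,-0.11,0,0,0,-1]

```text
t: 17.6
ee_pos: [510.7, 103.3, 59.8]
orientation: [0.123, 3.139, -0.001]
ft_force: [-1.5, -4.3, 4.8]
width: 14.0
grasp_force: 30.0
```

```bash
cat >> h.py <<'E'
def st():
    o=ctrl.get_obs();print(o["t"],o["ee_pos"].round(1),round(yaw(o)[0]%360,2),o["width"].round(1),o["grasp_force"].round(1),"F",o["ft_force"].round(1),"M",o["moment"].round(3),"q6",o["qpos"][5].round(2),"tq6",o["joint_torque"][5].round(3))
E
python3 -c "
from h import *
st()"
```

```text
Traceback (most recent call last):
  File "h.py", line 45, in st
    o=ctrl.get_obs();print(o["t"],o["ee_pos"].round(1),round(yaw(o)[0]%360,2),o["width"].round(1),o["grasp_force"].round(1),"F",o["ft_force"].round(1),"M",o["moment"].round(3),"q6",o["qpos"][5].round(2),"tq6",o["joint_torque"][5].round(3))
                                                                              ^^^^^^^^^^^^^^^^
AttributeError: 'float' object has no attribute 'round'
```

>>> arm_command:
  rows: [0,0,-0.03,0,0,0,-1,0,0,-0.06,0,0,0,-1,0,0,-0.09,0,0,0,-1,0,0,-0.11,0,0,0,-1,0,0,-0.11,0,0,0,-1]

```text
t: 18.1
ee_pos: [509.4, 103.4, 59.5]
orientation: [0.413, -3.112, -0.001]
ft_force: [-3.8, -4.5, 7.2]
width: 20.3
grasp_force: 40.4
```

```bash
sed -i 's/o\["width"\].round(1),o\["grasp_force"\].round(1)/round(o["width"],1),round(o["grasp_force"],1)/' h.py
python3 -c "
from h import *
st()"
```

```text
18.1 [509.4 103.4  59.5] 195.1 20.3 40.4 F [-3.8 -4.5  7.2] M [-0.677  0.614 -1.284] q6 -1.66 tq6 -1.867
```

The second step met the stop: the moment is −1.28 N m, and the width grew to 20 mm because the pads turned on a bar that stayed put. So the stop is at bar yaw ≈175°, which is along the housing axis (174.85°), and the selector started at click 1. The fourth click is therefore yaw 94.85°. I'll relax first, then turn 80° clockwise.

>>> arm_command:
  rows: [0,0,0.03,0,0,0,-1,0,0,0.06,0,0,0,-1,0,0,0.09,0,0,0,-1,0,0,0.11,0,0,0,-1,0,0,0.11,0,0,0,-1]

```text
t: 18.6
ee_pos: [511.6, 103.3, 59.6]
orientation: [0.128, 3.137, -0.001]
ft_force: [2.6, -5.5, -0.2]
width: 14.1
grasp_force: 29.9
```

```bash
python3 -c "
from h import *
st()"
```

```text
18.6 [511.6 103.3  59.6] 175.33 14.1 29.9 F [ 2.6 -5.5 -0.2] M [-0.965 -0.566  0.028] q6 -1.31 tq6 0.575
```

Flat on the bar again at 175.3°, with no moment, so it's resting at the stop. Now clockwise 80.5°.

>>> arm_command:
  rows: [0,0,0.045,0,0,0,-1,0,0,0.09,0,0,0,-1,0,0,0.135,0,0,0,-1,0,0,0.18,0,0,0,-1,0,0,0.224,0,0,0,-1]

```text
t: 19.1
ee_pos: [511.2, 102.4, 59.6]
orientation: [1.206, 2.899, -0.003]
ft_force: [1.4, -11.9, 2.6]
width: 13.5
grasp_force: 30.0
```

>>> arm_command:
  rows: [0,0,0.045,0,0,0,-1,0,0,0.09,0,0,0,-1,0,0,0.135,0,0,0,-1,0,0,0.18,0,0,0,-1,0,0,0.224,0,0,0,-1]

```text
t: 19.6
ee_pos: [510.3, 102.0, 59.6]
orientation: [2.132, 2.306, -0.004]
ft_force: [-1.4, -12.7, 5.4]
width: 13.9
grasp_force: 30.0
```

>>> arm_command:
  rows: [0,0,0,0,0,0,-1,0,0,0,0,0,0,-1,0,0,0,0,0,0,-1]

```text
t: 19.9
ee_pos: [510.3, 102.0, 59.6]
orientation: [2.125, 2.312, -0.004]
ft_force: [-1.2, -12.4, 7.1]
width: 13.9
grasp_force: 30.0
```

```bash
python3 -c "
from h import *
st()"
```

```text
19.9 [510.3 102.   59.6] 94.83 13.9 30.0 F [ -1.2 -12.4   7.1] M [-2.39   0.179 -0.016] q6 0.09 tq6 0.026
```

>>> arm_command:
  rows: [0,0,0,0,0,0,-0.5,0,0,0,0,0,0,-0.3,0,0,0,0,0,0,-0.2,0,0,0,0,0,0,-0.2,0,0,0,0,0,0,-0.2]

```text
t: 20.4
ee_pos: [510.7, 104.1, 59.3]
orientation: [-2.125, -2.314, -0.0]
ft_force: [0.0, -1.1, -1.0]
width: 34.9
grasp_force: 0.0
```

>>> arm_command:
  rows: [0,0,0,0,0,-0.3,-0.2,0,0,0,0,0,-0.6,-0.2,0,0,0,0,0,-0.9,-0.2,0,0,0,0,0,-0.9,-0.2]

```text
t: 20.8
ee_pos: [512.8, 104.4, 134.1]
orientation: [2.123, 2.311, 0.007]
ft_force: [0.6, -0.5, -0.1]
width: 35.6
grasp_force: 0.0
```

Run:
```python
from h import *
st()
S=(510.7,104)
for n in("side","top"):
    p,D=ctrl.get_image(n);c=ctrl.camera_params(n);T=np.array(c["world_to_cam"]);K=c["camera_matrix"]
    v,u=np.mgrid[:420,:560];X=np.stack([(u-K[0,2])/K[0,0]*D,(v-K[1,2])/K[1,1]*D,D],-1).reshape(-1,3)
    P=((X-T[:3,3])@T[:3,:3])[D.ravel()>0]
    q=P[(P[:,2]>94)&(P[:,2]<112)&(np.hypot(*(P[:,:2]-S).T)<30)]
    if len(q)<20:print(n,len(q));continue
    r=cv2.minAreaRect(q[:,:2].astype(np.float32));V=np.linalg.eigh(np.cov(q[:,:2].T))[1][:,1]
    print(n,len(q),r,"dir",np.degrees(np.arctan2(V[1],V[0]))%180)
```

```text
20.8 [512.8 104.4 134.1] 94.87 35.6 0.0 F [ 0.6 -0.5 -0.1] M [-0.068 -0.083 -0.027] q6 0.09 tq6 -0.005
side 129 ((512.452880859375, 103.934814453125), (17.14483070373535, 40.7055778503418), 4.518680095672607) dir 93.63149149519808
top 0
```

The bar is at about 94° (expected 94.85°), so it rests at the fourth click. Next, with the fingers shut, I move over the white key.

Run:
```python
from h import *
a=plan((511.5,104.2,132,94.9),[(528.4,22.1,125,94.9)])
plan(a,[(528.4,22.1,66,94.9)])
```

```text
[0,0,-0,-0.94,0.11,0.08] -> [526.7  30.  125.6  94.9]
[0,0,-0,-0.1,0.01,0.01] -> [528.2  22.1 124.8  94.9]
[0,0,-0,-0,0,0.74] -> [528.2  22.1  65.6  94.9]
```

>>> arm_command:
  rows: [0,0,0,-0.5,0.06,0.04,-1,0,0,0,-0.94,0.11,0.08,-1,0,0,0,-0.94,0.11,0.08,-1,0,0,0,-0.94,0.11,0.08,-1]

```text
t: 21.3
ee_pos: [525.0, 29.3, 123.7]
orientation: [-2.126, -2.31, 0.002]
ft_force: [0.7, 0.4, -0.8]
width: 6.8
grasp_force: 0.0
```

>>> arm_command:
  rows: [0,0,0,-0.1,0.01,0.01,-1,0,0,0,-0.1,0.01,0.01,-1,0,0,0,-0.1,0.01,0.01,-1,0,0,0,-0.1,0.01,0.01,-1,0,0,0,-0.1,0.01,0.01,-1]

```text
t: 21.8
ee_pos: [527.3, 22.2, 124.2]
orientation: [2.124, 2.314, 0.0]
ft_force: [0.2, -0.2, -0.6]
width: 0.2
grasp_force: 0.0
```

Run:
```python
from h import *
st()
im=tips(528.4,22.1);cv2.imwrite("pics/k1.png",cv2.resize(im[120:270,200:360],(640,600),interpolation=3)[:,:,::-1])
```

```text
21.8 [527.3  22.2 124.2] 94.9 0.2 0.0 F [ 0.2 -0.2 -0.6] M [-0.054 -0.072  0.005] q6 -0.07 tq6 0.002
90 45 [ 0  0  0  0  0  0  0  0  0  0  0  0  0  0  0  0  8 11 10 11]
100 71 [ 0  0  0  0  0  0  0  0  0  0  0  0  0  0  0  0 19 14 16 18]
110 2 [0 0 0 0 0 0 0 0 0 0 0 0 0 0 0 0 0 1 0 1]
120 0 [0 0 0 0 0 0 0 0 0 0 0 0 0 0 0 0 0 0 0 0]
130 0 [0 0 0 0 0 0 0 0 0 0 0 0 0 0 0 0 0 0 0 0]
140 0 [0 0 0 0 0 0 0 0 0 0 0 0 0 0 0 0 0 0 0 0]
150 0 [0 0 0 0 0 0 0 0 0 0 0 0 0 0 0 0 0 0 0 0]
160 0 [0 0 0 0 0 0 0 0 0 0 0 0 0 0 0 0 0 0 0 0]
170 0 [0 0 0 0 0 0 0 0 0 0 0 0 0 0 0 0 0 0 0 0]
180 0 [0 0 0 0 0 0 0 0 0 0 0 0 0 0 0 0 0 0 0 0]
190 0 [0 0 0 0 0 0 0 0 0 0 0 0 0 0 0 0 0 0 0 0]
200 0 [0 0 0 0 0 0 0 0 0 0 0 0 0 0 0 0 0 0 0 0]
210 0 [0 0 0 0 0 0 0 0 0 0 0 0 0 0 0 0 0 0 0 0]
220 8 [0 0 0 0 0 0 0 0 0 2 2 2 0 2 0 0 0 0 0 0]
230 49 [ 0  0  0  0  0  0  0  5  0 14 14  9  1  6  0  0  0  0  0  0]
240 233 [ 0  0  0  0  0  0 10 58  0 32 28 17 46 42  0  0  0  0  0  0]
250 45 [0 0 0 0 0 0 2 5 8 9 9 9 3 0 0 0 0 0 0 0]
```

View pics/k1.png

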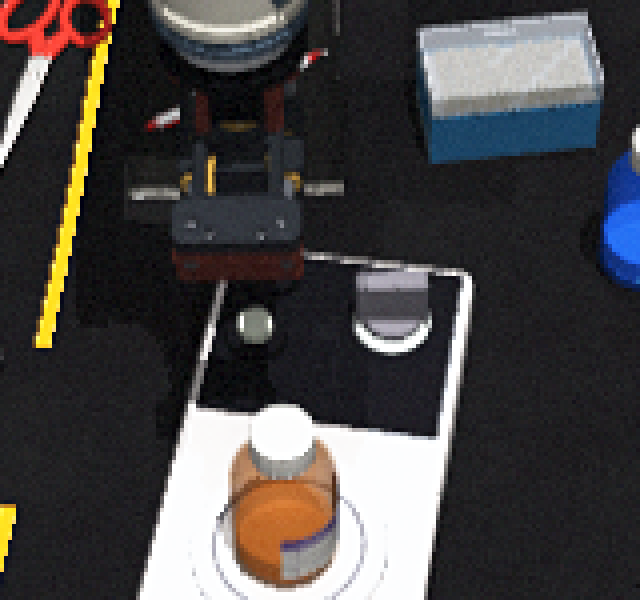

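The crop shows the bar square to the housing axis at (390,300), which is the fourth click, the white key at (254,323) clear below, and the bottle standing. Now descending on the white key.

>>> arm_command:
  rows: [0,0,0,0,0.01,0.2,-1,0,0,0,0,0.01,0.4,-1,0,0,0,0,0.01,0.6,-1,0,0,0,0,0.01,0.7,-1,0,0,0,0,0.01,0.74,-1]

```text
t: 22.35
ee_pos: [527.7, 21.9, 64.3]
orientation: [-2.124, -2.313, 0.001]
ft_force: [-0.1, -0.5, 0.9]
width: 0.6
grasp_force: 0.0
```

>>> arm_command:
  rows: [0,0,0,0,0,0.03,-1,0,0,0,0,0,0.05,-1,0,0,0,0,0,0.05,-1,0,0,0,0,0,0.05,-1]

```text
t: 22.75
ee_pos: [528.5, 21.9, 61.4]
orientation: [2.125, 2.313, 0.001]
ft_force: [-0.5, 0.4, 2.0]
width: 0.4
grasp_force: 0.9
```

```bash
python3 -c "
from h import *
st()"
```

```text
22.75 [528.5  21.9  61.4] 94.87 0.4 0.9 F [-0.5  0.4  2. ] M [ 0.032 -0.07  -0.014] q6 -0.07 tq6 0.0
```

Contact at reported z 61.4 (2 N). I'll press in small steps.

>>> arm_command:
  rows: [0,0,0,0,0,0.015,-1,0,0,0,0,0,0.03,-1,0,0,0,0,0,0.04,-1,0,0,0,0,0,0.04,-1,0,0,0,0,0,0.04,-1]

```text
t: 23.25
ee_pos: [528.5, 21.9, 57.9]
orientation: [2.125, 2.314, 0.001]
ft_force: [-0.2, 0.7, 4.6]
width: 0.5
grasp_force: 2.2
```

>>> arm_command:
  rows: [0,0,0,0,0,0.01,-1,0,0,0,0,0,0.02,-1,0,0,0,0,0,0.02,-1,0,0,0,0,0,0.02,-1]

```text
t: 23.65
ee_pos: [528.5, 21.9, 57.1]
orientation: [2.125, 2.313, 0.001]
ft_force: [-3.8, -0.1, 14.2]
width: 0.4
grasp_force: 7.2
```

14 N at z 57.1, so the white key is bottomed. Now up, across to the green key and down.

>>> arm_command:
  rows: [0,0,0,0,0,-0.1,-1,0,0,0,0,0,-0.2,-1,0,0,0,0,0,-0.25,-1,0,0,0,0,0,-0.25,-1]

```text
t: 24.05
ee_pos: [528.4, 21.8, 76.6]
orientation: [2.125, 2.313, 0.001]
ft_force: [0.3, 0.9, -0.6]
width: 0.5
grasp_force: 0.0
```

>>> arm_command:
  rows: [0,0,0,0.04,-0.2,0,-1,0,0,0,0.07,-0.4,0,-1,0,0,0,0.11,-0.6,0,-1,0,0,0,0.11,-0.6,0,-1,0,0,0,0.11,-0.6,0,-1]

```text
t: 24.55
ee_pos: [480.1, 26.5, 76.1]
orientation: [2.125, 2.314, 0.0]
ft_force: [0.8, 0.2, 0.1]
width: 0.5
grasp_force: 0.0
```

>>> arm_command:
  rows: [0,0,0,0,0,0.08,-1,0,0,0,0,0,0.14,-1,0,0,0,0,0,0.18,-1,0,0,0,0,0,0.18,-1,0,0,0,0,0,0.18,-1]

```text
t: 25.05
ee_pos: [479.9, 26.5, 61.7]
orientation: [2.125, 2.314, 0.0]
ft_force: [0.5, -0.6, 1.3]
width: 0.6
grasp_force: 0.9
```

Run:
```python
from h import *
st()
im,d=ctrl.get_image("side")
for lo,hi in(((45,100,60),(85,255,255)),((0,0,120),(179,70,255))):
    for a in blobs(im,lo,hi,(250,175,275,210))[0]:print(a,ray("side",a[1],81).round(1))
```

```text
25.05 [479.9  26.5  61.7] 94.87 0.6 0.9 F [ 0.5 -0.6  1.3] M [-0.118 -0.173 -0.009] q6 -0.05 tq6 -0.0
(np.int32(24), array([252.7, 200.2]), array([250, 191,   6,  19], dtype=int32)) [530.4  -3.2  81. ]
(np.int32(43), array([263.3, 200.5]), array([260, 198,   8,   7], dtype=int32)) [529.6  22.5  81. ]
```

Over the green key and just touching. The white key is back at its place. Pressing.

>>> arm_command:
  rows: [0,0,0,0,0,0.015,-1,0,0,0,0,0,0.03,-1,0,0,0,0,0,0.045,-1,0,0,0,0,0,0.045,-1,0,0,0,0,0,0.045,-1]

```text
t: 25.6
ee_pos: [479.9, 26.5, 58.3]
orientation: [2.125, 2.313, 0.001]
ft_force: [0.8, -0.6, 4.4]
width: 0.7
grasp_force: 2.0
```

>>> arm_command:
  rows: [0,0,0,0,0,0.01,-1,0,0,0,0,0,0.02,-1,0,0,0,0,0,0.02,-1,0,0,0,0,0,0.02,-1]

```text
t: 26.0
ee_pos: [479.9, 26.5, 57.1]
orientation: [2.125, 2.313, 0.001]
ft_force: [-1.2, -1.3, 11.8]
width: 0.5
grasp_force: 5.7
```

11.8 N at the same depth, so the green key is bottomed too. Retreat and check.

>>> arm_command:
  rows: [0,0,0,0,0,-0.15,-1,0,0,0,0,0,-0.4,-1,0,0,0,0,0,-0.8,-1,0,0,0,0,0,-0.9,-1,0,0,0,0,0,-0.9,-1]

```text
t: 26.5
ee_pos: [480.0, 26.6, 129.5]
orientation: [2.124, 2.313, 0.002]
ft_force: [1.1, -0.5, -0.2]
width: 0.5
grasp_force: 0.0
```

>>> arm_command:
  rows: [0,0,0,-0.5,-0.2,-0.5,-1,0,0,0,-0.9,-0.4,-0.9,-1,0,0,0,-0.9,-0.4,-0.9,-1,0,0,0,-0.9,-0.4,-0.9,-1,0,0,0,-0.9,-0.4,-0.9,-1]

```text
t: 27.0
ee_pos: [453.0, -47.4, 199.0]
orientation: [-2.124, -2.312, 0.002]
ft_force: [-0.5, 0.2, -0.4]
width: 0.5
grasp_force: 0.0
```

Run:
```python
from h import *
st()
im,d=ctrl.get_image("side");cv2.imwrite("pics/f.png",cv2.resize(im[150:300,150:440],(800,414),interpolation=3)[:,:,::-1])
```

```text
27.0 [453.  -47.4 199. ] 94.85 0.5 0.0 F [-0.5  0.2 -0.4] M [-0.086 -0.114  0.025] q6 -0.22 tq6 -0.012
```

View pics/f.png

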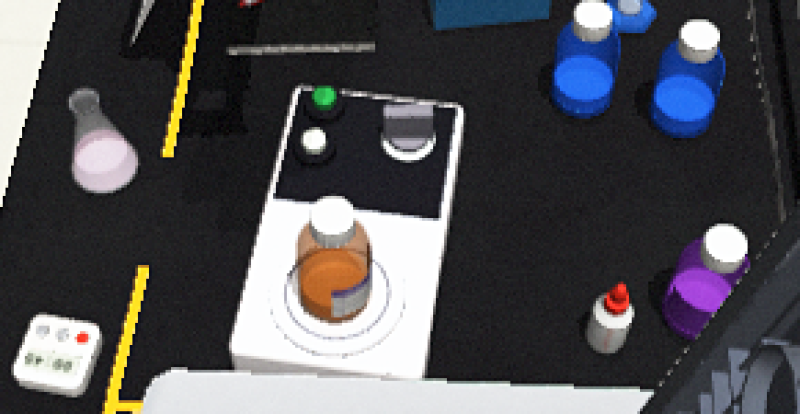

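The final view shows the bottle standing in the circle (335,290), the bar still square at (408,125), and both keys up (323,97) and (314,140). The flask, timer and dropper are in place and the robot is clear. Handing in.

```bash
python3 -c "
from workcell import ctrl
print(ctrl.close_job())"
```

```text
the job is handed in; nothing more can be done
None
```

The job is handed in after 27 s of robot time, though `close_job` gave no verdict: the bottle stands in the circle, the selector is at the fourth click from the stop, and the white key then the green key were each pressed fully and came back up, with the flask, dropper bottle and timer undisturbed.

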